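Reset the length stop to the red tag

TASK

Reset the length stop for the next batch: lift the orange-ended clamp lever fully up to unlock the blue carriage, slide the carriage along its rail until its yellow pointer stands at the middle of the red tag, then press the lever fully down again to lock it there. The blue tag marks another job; leave the bracket, the bush and the flange beside the rail as they are.

Things in the scene. Friction and masses are not known exactly. Their poses are not given: they have to be found in the camera images.
- stop_rail: Fixed stop rail: an aluminium plate 110 x 370 x 12 mm (x, y, z) with a steel rail 30 mm wide along its own y axis, rail top 51 mm above the bench, and a grey end block (16 mm thick along y, top 62 mm above the bench) at y = -165 and +165 mm. A white scale with 10 mm graduations lies on its -x side, the side of the robot. Origin: centre of the underside, on the bench top; z up; it may be turned by up to 0.2 rad about z.
- carriage (a joint): Position in m of the blue carriage (90 x 60 x 46 mm with its steel stop block; its top 60 mm above the bench) along the rail's own +y; 0 to 0.22. At value q the carriage's middle is at x = 5 mm, y = q - 110 mm in the rail's frame. With the lever up it slides with about 2.5 N of friction and stays where it is left; with the lever down a cam presses on the rail and holds it.
- lever (a joint): Clamp lever angle, rad: 0 = down, level, pointing to the rail's -x, locked; 1.35 = fully up, unlocked. Over-centre: below about 0.25 its cam draws it shut, above that pushes it open, and frees the rail above about 0.85; a few newtons at its end swing it; it stays up. Axis parallel to the rail's y, 66 mm above the bench, at x = 5 mm in the rail's frame, 16 mm to the +y side of the carriage's middle.
- lever_knob (a point): Centre of the lever's orange end, a barrel 20 mm in diameter and 22 mm long parallel to the rail's y, 85 mm from the lever's axis; 66 mm above the bench when the lever is down. It can be taken by its flat ends (22 mm apart) from above; it then turns in the grasp while the lever is swung in its arc, and the same grasp can draw the carriage along the rail.
- pointer (a point): Tip of the carriage's yellow pointer, 4 mm wide, low on the robot's side of the carriage, 18 mm above the bench. It moves with the carriage; it is 34 mm to the -y side of the lever along the rail.
- red_tag: Red index tag, 20 x 14 mm, 3 mm thick, clipped on the plate's edge on the robot's side; fixed. Origin: its middle, on the plate's top; its y axis runs parallel to the rail's y, along which it is 14 mm wide. The pointer stands at the tag when both have the same y in the tag's frame.
- blue_tag: Blue index tag of the same size, clipped on the same edge at another place; not to be used.
- post_foot (a point): Obstacle, fixed: middle of the bench's blue upright post with its grey air pipe, at the height of the bench top. It is over 0.8 m tall, fills about 100 mm in x and in y, and leans away from the robot by 0.2 m per m of height. It stands off the rail's +y end: an arm that comes from the left must draw in on the robot's own side, turn past the post, and then reach out.
- bracket: Loose bent steel bracket, 40 x 60 x 48 mm, standing behind the rail. Origin: centre of its underside. Leave alone.
- bush: Loose brass bush, 32 mm diameter, 34 mm high, behind the rail. Origin: centre of its underside. Leave alone.
- flange: Loose turned steel flange, 63 mm diameter, 18 mm high, behind the rail. Origin: centre of its underside. Leave alone.

How it is judged:
By the outcome, as a careful person would: the job done as asked, in the order asked, and still so for the second after the job is handed in, with the robot touching nothing.
It also fails if it takes over 48 s, if anything falls off the work surface, if the arm or the gripper's body presses on something with over 40 N, if the wrist force passes 120 N, or if a joint passes its speed limit or range.

ROBOT

A 7-joint arm with a two-finger parallel gripper is mounted at the origin on a cart in front of the work surface, level with it; the furniture and walls round the work are solid. World frame = base frame: x ahead of the robot, y to its left, z up, the work surface at z = 0. Lengths are in m, angles in rad, forces in N, time in s.
With the tool pointing down it reaches from about 0.425 to 0.925 m from the base axis. Payload 6.8 kg.
Tool frame: the origin (TCP) lies between the finger pads; the fingertips stand 11 mm ahead of it and the grasp point (between the pads) lies 8 mm behind it; z points along the fingers, y is the line along which they close (so a half turn about z gives the same grasp; the last joint's range is limited). The gripper opens to 85 mm and grips with 20 to 120 N. Pads are 22 mm wide; open, the fingers measure 114 mm over their backs; the gripper's body (76 mm by 85 mm) begins 54 mm behind the grasp point. The pads swing forward as they close: fully open they stand 13 mm farther back than shut.
Start: joints at [-1.224, 0.477, 0.022, 1.555, -0.011, 1.109, -0.083], TCP at [0.297, 0.606, 0.203] pointing down, gripper open.
Joint ranges: [-2.96, 2.96], [-0.34, 2.1], [-1.41, 1.46], [0.24, 2.44], [-1.37, 4.51], [0.17, 1.92], [-2.96, 2.96]. Speed limits (rad/s): [2.39, 2.39, 3.14, 3.14, 3.14, 3.14, 3.14].

INTERFACE

Orientations are given as a rotation vector (axis times angle).
In Python, from bench import r gives the robot as it stands.
- The arm moves only by the tool send_rows, never from a script. Its argument "deltas" is a list of rows, each an object of numbers: "dx", "dy", "dz": the shift along the world's x, y, z in mm; "rx", "ry", "rz": the turn, a rotation vector about the world's x, y, z in degrees. A call has 1 to 5 rows; each row is the pose to reach, as a shift and turn from the pose commanded when the call began; what a row does not reach only later rows make up. A row lasts 1/12 s, in which the tool goes at most 41.7 mm and 7.16 degrees, less where a joint would pass 70% of its speed; a pose out of reach is approached as far as the arm can. A call with a gripper value outside its range is refused whole. "jaw" is the finger opening in mm, from 0 to 85.4, set as the call begins (left out, the last holds). The fingers move at their own pace and stop on an object; "newtons" is the grip in N (left out, the last holds). Time passes only in rows, so rows that repeat a pose let the fingers close. It gives the time, the measured TCP pose, the force, the opening and the grip force at its end, in the units of the state.
- r.get_obs(): the state, without advancing time (a new reading comes with each control period).
- r.grab_frame(name): name is "scene" or "top"; returns a dict with "frame" (400x640x3 uint8, blue, green, red), "z_map" (400x640 float32, m along the optical axis (not along the pixel's ray), 0 where there is no reading), "vertical_fov" (degrees; the focal length in pixels is half the picture's height over the tangent of half this angle, whatever the lens; pixels are square), "cx", "cy" (the principal point, pixels), "distortion" ([k1, k2, p1, p2, k3] as OpenCV has them; the pictures are not rectified), "xyz" and "orientation" of the camera in the world. Camera axes: x right, y down, z forward; pixel columns grow to the right and rows downward; lengths in m; the calibration is good to about 2 mm. A picture is of the moment at which its call begins.
- r.hand_in(): hands the job in; it is judged then, once.
The state is a dict: "clock": time; "joints": joint angles; "qvel": joint speeds; "tau": joint torques, N m; "tcp_pos": TCP position; "orientation": TCP orientation; "contact_force": force on the tool from outside, world axes, zero at the start; "moment": the same for the moment, N m; "grip_width": finger opening in m; "gripper_force": force on a finger pad.
Only numpy, scipy, OpenCV 4.12 (cv2) and the standard library are available. Lean on these libraries where they do the work, as an engineer would, in place of code of your own. Each camera call takes 0.05 s, during which the arm holds its last target. There are 200 camera calls.

## Working session

There is one attempt and no reset: what is moved stays moved. The work goes in short steps, Python scripts to look and compute and a tool call to move; the robot and the scene stay as the last step left them, time stands still between calls to the robot, and variables do not carry over. Pictures are saved under pics/ and viewed, at most 10 in all, crops included, and the job is handed in when it is done.

Besides the shell and the picture viewer there is one more tool, called after ">>>" as name([rows], argument=value, ...), one row to a line, values as JSON. send_rows: Moves the arm, as the interface text tells. Its arguments: {"type":"object","properties":{"deltas":{"type":"array","items":{"type":"object","properties":{"dx":{"type":"number"},"dy":{"type":"number"},"dz":{"type":"number"},"rx":{"type":"number"},"ry":{"type":"number"},"rz":{"type":"number"}}}},"jaw":{"type":"number"},"newtons":{"type":"number"}},"required":["deltas"]}

```bash
mkdir -p pics; cat > h.py <<'E'
import numpy as np,cv2
from scipy.spatial.transform import Rotation as R
from bench import r
def grab(name):
    d=r.grab_frame(name); np.save('pics/%s.npy'%name,d,allow_pickle=True); return d
def load(name): return np.load('pics/%s.npy'%name,allow_pickle=True).item()
def cam(d):
    f=200/np.tan(np.radians(d['vertical_fov'])/2)
    K=np.array([[f,0,d['cx']],[0,f,d['cy']],[0,0,1]])
    o=np.array(d['orientation'],float)
    M=R.from_rotvec(o).as_matrix() if o.size==3 else o
    return K,np.array(d['distortion'],float),M,np.array(d['xyz'])
def ray(d,u,v):
    K,D,M,c=cam(d); p=cv2.undistortPoints(np.array([[[u,v]]],float),K,D)[0,0]
    return M@np.array([p[0],p[1],1]),c
def onz(d,u,v,z):
    w,c=ray(d,u,v); return c+w*(z-c[2])/w[2]
def dep(d,u,v):
    w,c=ray(d,u,v); return c+w*d['z_map'][int(round(v)),int(round(u))]
E
python3 - <<'E'
from h import *
for n in('top','scene'):
    d=grab(n); cv2.imwrite(f'pics/{n}0.png',d['frame']); print(n,d['xyz'],d['orientation'],d['vertical_fov'],d['distortion'])
o=r.get_obs(); print(o)
E
```

```text
top [ 0.3746337  -0.10586652  1.24169633] [-2.15533072  2.09985096 -0.20073661] 43.221313928903385 [0.04616895 0.         0.         0.         0.        ]
scene [ 0.09362067 -0.51907668  1.00649638] [-2.30252687  1.15757946 -0.35366634] 47.711650673890105 [-0.05361552  0.          0.          0.          0.        ]
{'clock': 0.1, 'joints': array([-1.22409755,  0.47774552,  0.02233229,  1.55632266, -0.01151829,
        1.10926337, -0.0831136 ]), 'qvel': array([ 3.52278788e-05, -3.73132973e-03,  1.81043367e-03, -2.29191487e-03,
        7.85338429e-04,  1.49520156e-03, -2.11951168e-04]), 'tau': array([ 3.85170497e-03, -5.97756708e+01,  1.61342919e+00, -2.81954205e+01,
        1.27842525e-02,  5.05714313e-03,  1.34475710e-05]), 'tcp_pos': array([0.2962708 , 0.60588683, 0.20181655]), 'orientation': array([-7.08182444e-01, -3.06045535e+00,  2.49517989e-03]), 'contact_force': array([0.25775701, 0.97835896, 0.40973554]), 'moment': array([-0.01542011, -0.01824948,  0.02134402]), 'gripper_force': 0.0, 'grip_width': 0.08544401159564852}
```

View pics/top0.png

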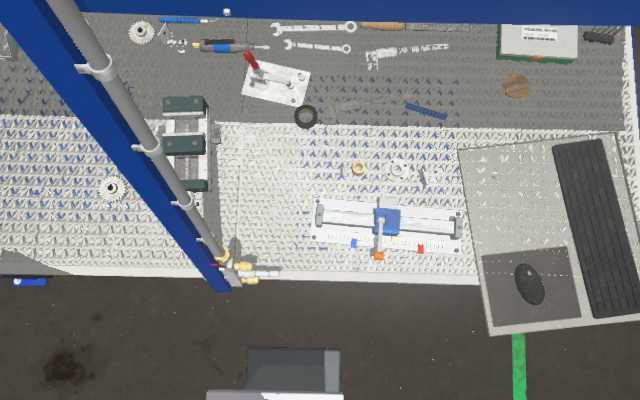

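View pics/scene0.png

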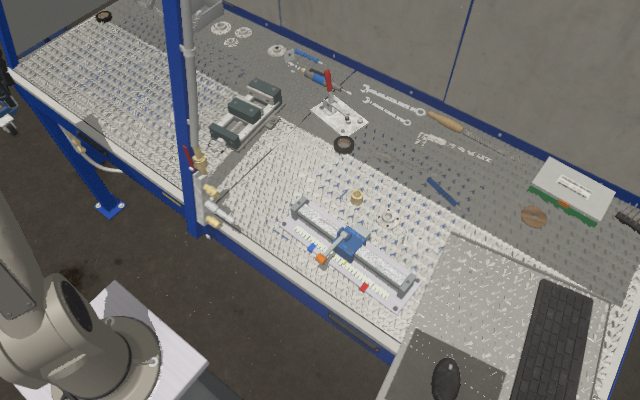

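Top picture: rail from about (320,216) to (458,228), carriage (387,220), orange knob (379,256), red tag (421,249), blue tag (354,243), post foot (225,275). Enlarging next.

```bash
python3 - <<'E'
from h import *
t=load('top');s=load('scene')
cv2.imwrite('pics/top1.png',cv2.resize(t['frame'][185:270,305:475],None,fx=4.7,fy=4.7,interpolation=cv2.INTER_CUBIC))
cv2.imwrite('pics/sc1.png',cv2.resize(s['frame'][190:310,275:435],None,fx=5,fy=5,interpolation=cv2.INTER_CUBIC))
for n,d,m in(('top',t,(185,270,305,475)),('scene',s,(190,310,275,435))):
    f=d['frame'].astype(int);b,g,rr=f[...,0],f[...,1],f[...,2]
    M=np.zeros(b.shape,bool);M[m[0]:m[1],m[2]:m[3]]=1
    for nm,k,z in(('red',(rr>140)&(g<70)&(b<80),.015),('orange',(rr>170)&(g>70)&(g<150)&(b<80),.07),('yellow',(rr>150)&(g>150)&(b<90),.018),('bluetag',(b>190)&(rr<90),.015)):
        v,u=np.where(k&M)
        if len(u): print(n,nm,len(u),u.mean().round(2),v.mean().round(2),onz(d,u.mean(),v.mean(),z).round(4),dep(d,u.mean(),v.mean()).round(4))
for p in((222,280),(318,216),(458,228)): print(p,dep(t,*p).round(4))
E
```

```text
top orange 13 378.85 257.23 [ 0.4642 -0.2342  0.07  ] [ 0.4638 -0.2336  0.0757]
top yellow 25 378.48 255.56 [ 0.4722 -0.239   0.018 ] [ 0.4673 -0.2324  0.079 ]
scene orange 101 336.5 268.9 [ 0.4662 -0.2771  0.07  ] [ 0.4892 -0.2622  0.0123]
scene yellow 3 345.0 262.0 [ 0.5139 -0.2696  0.018 ] [ 0.5126 -0.2703  0.0211]
scene bluetag 34 312.32 246.29 [ 0.5022 -0.1792  0.015 ] [ 0.5044 -0.1775  0.0098]
(222, 280) [0.4048 0.1359 0.0097]
(318, 216) [ 0.5583 -0.0907  0.061 ]
(458, 228) [ 0.5385 -0.4207  0.0614]
```

View pics/top1.png

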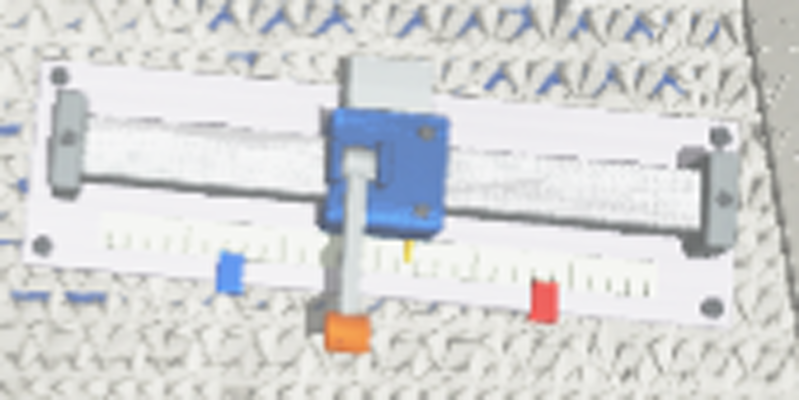

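View pics/sc1.png

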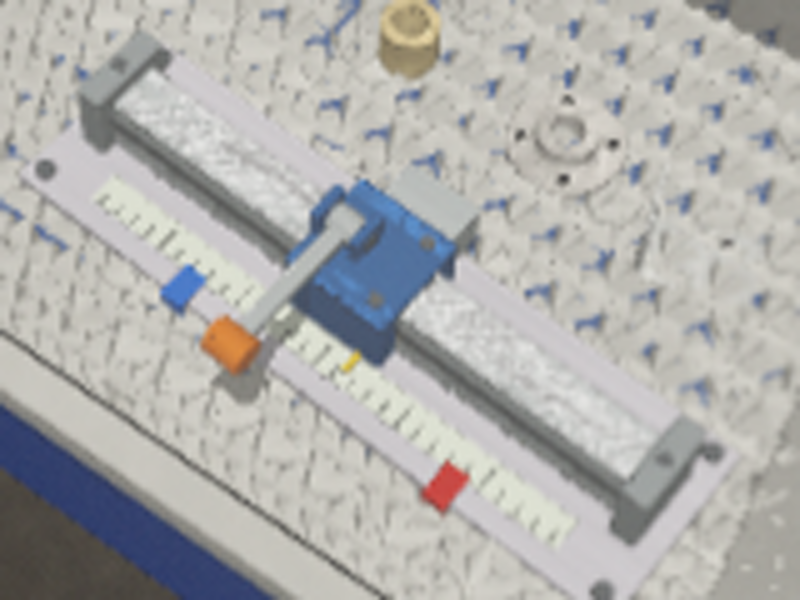

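Crops: top1 shows knob (348,334), pointer (408,252), red tag (544,302), blue tag (230,273), end-block tops (68,143) and (723,202). sc1 shows knob (231,345), pointer (351,361), red tag (446,488).

```bash
python3 - <<'E'
from h import *
t=load('top');s=load('scene')
def T(x,y,z): return onz(t,305+(x+.5)/4.7-.5,185+(y+.5)/4.7-.5,z)
def S(x,y,z): return onz(s,275+(x+.5)/5-.5,190+(y+.5)/5-.5,z)
A,B=T(68,143,.062),T(723,202,.062)
d=A-B;th=np.arctan2(-d[0],d[1]);print('T ends',A.round(4),B.round(4),np.linalg.norm(d),'yaw',th)
A2,B2=S(122,65,.062),S(668,465,.062)
d2=A2-B2;print('S ends',A2.round(4),B2.round(4),np.linalg.norm(d2),np.arctan2(-d2[0],d2[1]))
c,sn=np.cos(th),np.sin(th);Rz=np.array([[c,-sn],[sn,c]])
for F,o,L in((T,(A+B)/2,dict(red=(544,302,.015),knob=(348,334,.076),ptr=(408,254,.018),blue=(230,273,.015))),(S,(A2+B2)/2,dict(red=(446,488,.015),knob=(231,345,.068),ptr=(351,361,.018),blue=(184,289,.015)))):
    for k,v in L.items():
        p=F(*v); print(k,p.round(4),'rail',(Rz.T@(p-o)[:2]).round(4))
E
```

```text
T ends [ 0.5605 -0.0932  0.062 ] [ 0.5394 -0.4216  0.062 ] 0.3290551198892142 yaw -0.06401212211020868
S ends [ 0.5612 -0.0934  0.062 ] [ 0.5376 -0.4242  0.062 ] 0.33164374318816975 -0.07119034969921965
red [ 0.4914 -0.3408  0.015 ] rail [-0.0531 -0.087 ]
knob [ 0.4673 -0.2331  0.076 ] rail [-0.084  0.019]
ptr [ 0.514  -0.2702  0.018 ] rail [-0.035  -0.0151]
blue [ 0.502  -0.1785  0.015 ] rail [-0.0529  0.0757]
red [ 0.488  -0.3416  0.015 ] rail [-0.056  -0.0866]
knob [ 0.4666 -0.2325  0.068 ] rail [-0.0844  0.021 ]
ptr [ 0.5141 -0.2689  0.018 ] rail [-0.0347 -0.0123]
blue [ 0.4984 -0.1793  0.015 ] rail [-0.056   0.0761]
```

```bash
python3 - <<'E'
from h import *
P=[]
for n in('top','scene'):
    d=load(n);K,D,M,c=cam(d)
    v,u=np.mgrid[0:400:2,0:640:2];u=u.ravel();v=v.ravel();z=d['z_map'][v,u]
    p=cv2.undistortPoints(np.stack([u,v],1).astype(float)[:,None],K,D)[:,0]
    X=(np.c_[p,np.ones(len(p))]*z[:,None])@M.T+c
    P.append(X[z>0])
X=np.vstack(P)
for lo in np.arange(.03,.9,.1):
    m=(X[:,2]>lo)&(X[:,2]<lo+.1)&(X[:,1]>-.02)&(X[:,1]<.35)&(X[:,0]>.2)&(X[:,0]<.8)
    q=X[m]
    if len(q)>5: print(lo.round(2),len(q),'x',np.percentile(q[:,0],[0,5,95]).round(3),'y',np.percentile(q[:,1],[1,99]).round(3))
E
```

```text
0.03 1502 x [0.396 0.41  0.794] y [0.005 0.288]
0.13 440 x [0.418 0.423 0.459] y [0.055 0.173]
0.23 443 x [0.423 0.445 0.482] y [0.094 0.174]
0.33 519 x [0.471 0.477 0.503] y [0.102 0.174]
0.43 706 x [0.494 0.502 0.528] y [0.102 0.174]
0.53 569 x [0.52  0.524 0.549] y [0.102 0.173]
0.63 817 x [0.542 0.549 0.577] y [0.102 0.173]
0.73 2019 x [0.567 0.574 0.66 ] y [-0.015  0.173]
0.83 615 x [0.587 0.591 0.607] y [0.101 0.171]
```

>>> send_rows([
  {"dx": -15, "dy": -30, "dz": 10},
  {"dx": -30, "dy": -60, "dz": 20},
], jaw=50)

```text
$.deltas[0]: bad value
```

```bash
python3 -c "
from h import *
o=r.get_obs();print(o['clock'],o['joints'].round(3),o['tcp_pos'].round(4))"
```

```text
0.1 [-1.224  0.478  0.022  1.556 -0.012  1.109 -0.083] [0.2963 0.6059 0.2018]
```

>>> send_rows([
  {"dx": -13, "dy": -27, "dz": 22, "rx": 0, "ry": 0, "rz": 0},
  {"dx": -26, "dy": -54, "dz": 44, "rx": 0, "ry": 0, "rz": 0},
  {"dx": -39, "dy": -81, "dz": 66, "rx": 0, "ry": 0, "rz": 0},
  {"dx": -52, "dy": -108, "dz": 88, "rx": 0, "ry": 0, "rz": 0},
  {"dx": -65, "dy": -135, "dz": 110, "rx": 0, "ry": 0, "rz": 0},
], jaw=50, newtons=40)

```text
clock: 0.52
tcp_pos: [0.2308, 0.4697, 0.313]
orientation: [-0.708, -3.061, 0.002]
contact_force: [-0.4, 0.4, 0.3]
grip_width: 0.0498
gripper_force: 0.0
```

```bash
python3 -c "
from h import *
o=r.get_obs();print(o['clock'],o['joints'].round(3),o['tcp_pos'].round(4),o['orientation'].round(3))"
```

```text
0.5167 [-1.241e+00  1.360e-01  9.000e-03  1.769e+00 -1.000e-03  1.237e+00
 -1.160e-01] [0.2308 0.4697 0.313 ] [-7.080e-01 -3.061e+00  2.000e-03]
```

>>> send_rows([
  {"dx": -13, "dy": -25, "dz": 21, "rx": 0, "ry": 0, "rz": 0},
  {"dx": -26, "dy": -50, "dz": 42, "rx": 0, "ry": 0, "rz": 0},
  {"dx": -39, "dy": -75, "dz": 63, "rx": 0, "ry": 0, "rz": 0},
  {"dx": -52, "dy": -100, "dz": 84, "rx": 0, "ry": 0, "rz": 0},
  {"dx": -63, "dy": -124, "dz": 105, "rx": 0, "ry": 0, "rz": 0},
])

```text
clock: 0.93
tcp_pos: [0.1676, 0.3457, 0.4184]
orientation: [-0.708, -3.061, 0.001]
contact_force: [0.2, 0.4, -0.5]
grip_width: 0.05
gripper_force: 0.0
```

```bash
python3 -c "
from h import *
o=r.get_obs();print(o['clock'],o['joints'].round(3),o['tcp_pos'].round(4),o['orientation'].round(3))"
```

```text
0.9333 [-1.254 -0.167 -0.023  1.838 -0.004  1.471 -0.161] [0.1676 0.3457 0.4184] [-7.080e-01 -3.061e+00  1.000e-03]
```

>>> send_rows([
  {"dx": 34, "dy": -23, "dz": 3, "rx": 0, "ry": 0, "rz": 1.5},
  {"dx": 66, "dy": -46, "dz": 6, "rx": 0, "ry": 0, "rz": 3},
  {"dx": 96, "dy": -72, "dz": 9, "rx": 0, "ry": 0, "rz": 4.5},
  {"dx": 123, "dy": -101, "dz": 12, "rx": 0, "ry": 0, "rz": 6},
  {"dx": 147, "dy": -133, "dz": 12, "rx": 0, "ry": 0, "rz": 7.5},
])

```text
clock: 1.35
tcp_pos: [0.3168, 0.213, 0.4299]
orientation: [0.505, 3.101, 0.001]
contact_force: [1.0, 0.7, -0.6]
grip_width: 0.0495
gripper_force: 0.0
```

```bash
python3 -c "
from h import *
o=r.get_obs();print(o['clock'],o['joints'].round(3),o['tcp_pos'].round(4),o['orientation'].round(3))"
```

```text
1.35 [-1.11  -0.212  0.285  1.836  0.059  1.508  0.413] [0.3168 0.213  0.4299] [5.050e-01 3.101e+00 1.000e-03]
```

>>> send_rows([
  {"dx": 20, "dy": -34, "dz": 0, "rx": 0, "ry": 0, "rz": 1.5},
  {"dx": 36, "dy": -70, "dz": 0, "rx": 0, "ry": 0, "rz": 3},
  {"dx": 49, "dy": -107, "dz": 0, "rx": 0, "ry": 0, "rz": 4.5},
  {"dx": 58, "dy": -146, "dz": 0, "rx": 0, "ry": 0, "rz": 6},
  {"dx": 63, "dy": -186, "dz": 0, "rx": 0, "ry": 0, "rz": 7.5},
])

```text
clock: 1.77
tcp_pos: [0.3787, 0.0263, 0.4293]
orientation: [-0.301, -3.127, 0.001]
contact_force: [1.8, 0.2, 0.2]
grip_width: 0.05
gripper_force: 0.0
```

```bash
python3 -c "
from h import *
o=r.get_obs();print(o['clock'],o['joints'].round(3),o['tcp_pos'].round(4),o['orientation'].round(3))"
```

```text
1.7667 [-0.983 -0.293  0.566  1.854  0.156  1.537  0.937] [0.3787 0.0263 0.4293] [-3.010e-01 -3.127e+00  1.000e-03]
```

>>> send_rows([
  {"dx": 4, "dy": -40, "dz": 0, "rx": 0, "ry": 0, "rz": 1.5},
  {"dx": 12, "dy": -79, "dz": -5, "rx": 0, "ry": 0, "rz": 3},
  {"dx": 22, "dy": -116, "dz": -15, "rx": 0, "ry": 0, "rz": 4.5},
  {"dx": 36, "dy": -152, "dz": -25, "rx": 0, "ry": 0, "rz": 6},
  {"dx": 50, "dy": -187, "dz": -40, "rx": 0, "ry": 0, "rz": 7.2},
])

```text
clock: 2.18
tcp_pos: [0.4285, -0.1614, 0.3898]
orientation: [0.105, 3.137, 0.003]
contact_force: [1.6, 0.4, -0.8]
grip_width: 0.05
gripper_force: 0.0
```

```bash
python3 -c "
from h import *
o=r.get_obs();print(o['clock'],o['joints'].round(3),o['tcp_pos'].round(4),o['orientation'].round(3))"
```

```text
2.1833 [-0.972 -0.207  1.054  1.817  0.179  1.427  1.551] [ 0.4285 -0.1614  0.3898] [1.050e-01 3.137e+00 3.000e-03]
```

>>> send_rows([
  {"dx": 6, "dy": -14, "dz": -34, "rx": 0, "ry": 0, "rz": 0},
  {"dx": 12, "dy": -28, "dz": -68, "rx": 0, "ry": 0, "rz": 0},
  {"dx": 19, "dy": -42, "dz": -102, "rx": 0, "ry": 0, "rz": 0},
  {"dx": 27, "dy": -56, "dz": -136, "rx": 0, "ry": 0, "rz": 0},
  {"dx": 40, "dy": -71, "dz": -170, "rx": 0, "ry": 0, "rz": 0},
])

```text
clock: 2.6
tcp_pos: [0.4583, -0.2111, 0.2559]
orientation: [0.101, 3.14, -0.003]
contact_force: [0.9, 2.3, 2.2]
grip_width: 0.0499
gripper_force: 0.0
```

```bash
python3 -c "
from h import *
o=r.get_obs();print(o['clock'],o['joints'].round(3),o['tcp_pos'].round(4),o['orientation'].round(3))"
```

```text
2.6 [-0.704  0.281  1.236  1.941 -0.293  1.122  2.156] [ 0.4583 -0.2111  0.2559] [ 1.01e-01  3.14e+00 -3.00e-03]
```

>>> send_rows([
  {"dx": 2, "dy": -4, "dz": -22, "rx": 0, "ry": 0, "rz": 0},
  {"dx": 5, "dy": -9, "dz": -45, "rx": 0, "ry": 0, "rz": 0},
  {"dx": 8, "dy": -14, "dz": -70, "rx": 0, "ry": 0, "rz": 0},
  {"dx": 10, "dy": -20, "dz": -90, "rx": 0, "ry": 0, "rz": 0},
  {"dx": 10, "dy": -20, "dz": -110, "rx": 0, "ry": 0, "rz": 0},
])

```text
clock: 3.02
tcp_pos: [0.4671, -0.2325, 0.1459]
orientation: [-0.106, -3.139, 0.002]
contact_force: [0.2, 0.6, -0.6]
grip_width: 0.0499
gripper_force: 0.0
```

```bash
python3 -c "
from h import *
o=r.get_obs();print(o['clock'],o['joints'].round(3),o['tcp_pos'].round(4),o['orientation'].round(3))
d=grab('top');cv2.imwrite('pics/top2.png',d['frame'])
d=grab('scene');cv2.imwrite('pics/sc2.png',cv2.resize(d['frame'][190:310,275:435],None,fx=5,fy=5,interpolation=cv2.INTER_CUBIC))"
```

```text
3.0167 [-0.446  0.463  1.029  2.023 -0.496  0.93   2.349] [ 0.4671 -0.2325  0.1459] [-1.060e-01 -3.139e+00  2.000e-03]
```

View pics/sc2.png

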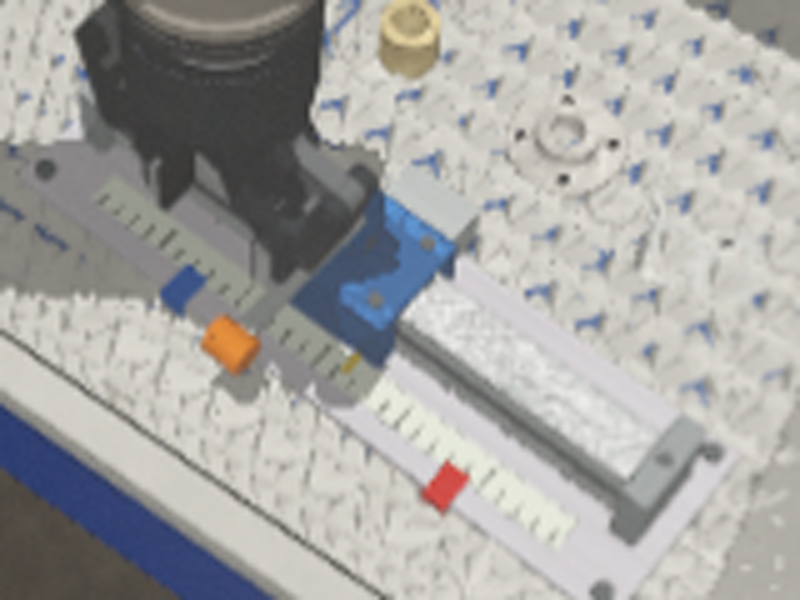

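sc2 shows the open fingers above the knob ((231,345)), the closing line parallel to the rail and nothing disturbed. Descend and grip.

>>> send_rows([
  {"dx": 0, "dy": 0, "dz": -22, "rx": 0, "ry": 0, "rz": 0},
  {"dx": 1, "dy": 0, "dz": -44, "rx": 0, "ry": 0, "rz": 0},
  {"dx": 1, "dy": 0, "dz": -66, "rx": 0, "ry": 0, "rz": 0},
  {"dx": 1, "dy": 0, "dz": -88, "rx": 0, "ry": 0, "rz": 0},
  {"dx": 1, "dy": 0, "dz": -88, "rx": 0, "ry": 0, "rz": 0},
])

```text
clock: 3.53
tcp_pos: [0.4671, -0.23, 0.0575]
orientation: [-0.102, -3.137, -0.002]
contact_force: [-0.8, 0.1, -0.2]
grip_width: 0.0498
gripper_force: 0.0
```

>>> send_rows([
  {"dx": 0, "dy": 0, "dz": 0, "rx": 0, "ry": 0, "rz": 0},
  {"dx": 0, "dy": 0, "dz": 0, "rx": 0, "ry": 0, "rz": 0},
  {"dx": 0, "dy": 0, "dz": 0, "rx": 0, "ry": 0, "rz": 0},
  {"dx": 0, "dy": 0, "dz": 0, "rx": 0, "ry": 0, "rz": 0},
  {"dx": 0, "dy": 0, "dz": 0, "rx": 0, "ry": 0, "rz": 0},
], jaw=15, newtons=40)

```text
clock: 3.95
tcp_pos: [0.4692, -0.2315, 0.0603]
orientation: [0.103, 3.138, -0.001]
contact_force: [0.4, 0.2, 0.5]
grip_width: 0.0151
gripper_force: 0.0
```

```bash
python3 -c "
from h import *
o=r.get_obs();print(o['clock'],o['joints'].round(3),o['tcp_pos'].round(4),o['orientation'].round(3),o['contact_force'])
d=grab('scene');cv2.imwrite('pics/sc3.png',cv2.resize(d['frame'][190:310,275:435],None,fx=5,fy=5,interpolation=cv2.INTER_CUBIC))"
```

```text
3.95 [-0.322  0.58   0.876  2.08  -0.648  0.774  2.466] [ 0.4692 -0.2315  0.0603] [ 1.030e-01  3.138e+00 -1.000e-03] [0.37390855 0.21740813 0.52062956]
```

View pics/sc3.png

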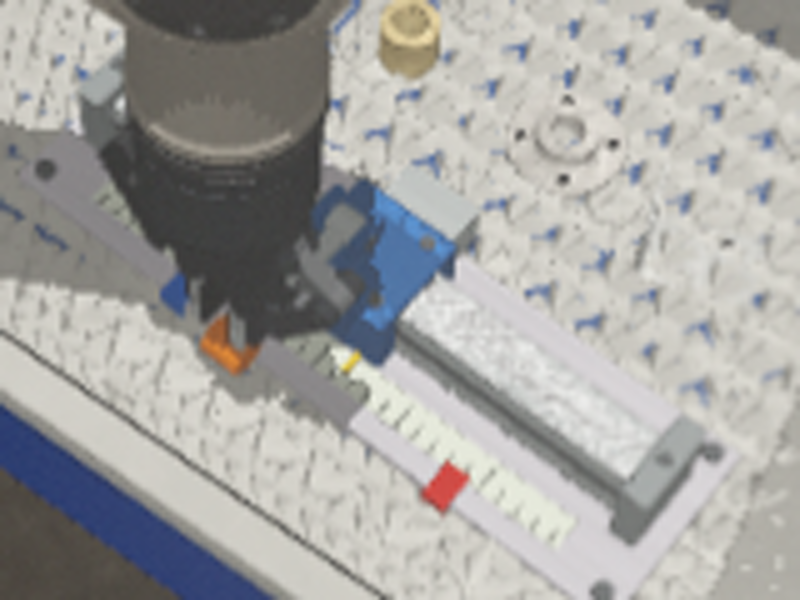

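sc3 shows the fingers at the knob (230,345), but width 15.1 mm with no force says nothing is between the pads; look closer.

```bash
python3 - <<'E'
from h import *
d=load('scene');K,D,M,c=cam(d)
def pr(p): return cv2.projectPoints(np.array([p],float),cv2.Rodrigues(M.T)[0],-M.T@c,K,D)[0][0,0]
for n,p in dict(tip=(.469,-.2315,.049),grasp=(.469,-.2315,.068),knobmodel=(.469,-.2325,.066)).items(): print(n,pr(p).round(1),((pr(p)-[300,225])*14).round())
a=d['frame'][225:275,300:350];a=cv2.convertScaleAbs(a,alpha=1.5,beta=25)
b=load('scene')['z_map'][225:275,300:350]
cv2.imwrite('pics/sc4.png',cv2.resize(a,None,fx=12,fy=12,interpolation=cv2.INTER_CUBIC))
for u,v in((318,256),(322,261),(326,260),(321,254),(322,257)): print(u,v,d['frame'][v,u],dep(d,u,v).round(4))
E
```

```text
tip [321.1 261.3] [296. 508.]
grasp [321.1 257.6] [295. 457.]
knobmodel [321.4 258.2] [300. 465.]
318 256 [ 54  92 150] [ 0.4625 -0.2277  0.0819]
322 261 [ 57 107 177] [ 0.4609 -0.2402  0.0741]
326 260 [ 85 104 138] [ 0.4712 -0.244   0.0672]
321 254 [115 118 117] [ 0.4577 -0.24    0.1137]
322 257 [126 130 127] [ 0.4551 -0.2447  0.1087]
```

View pics/sc4.png

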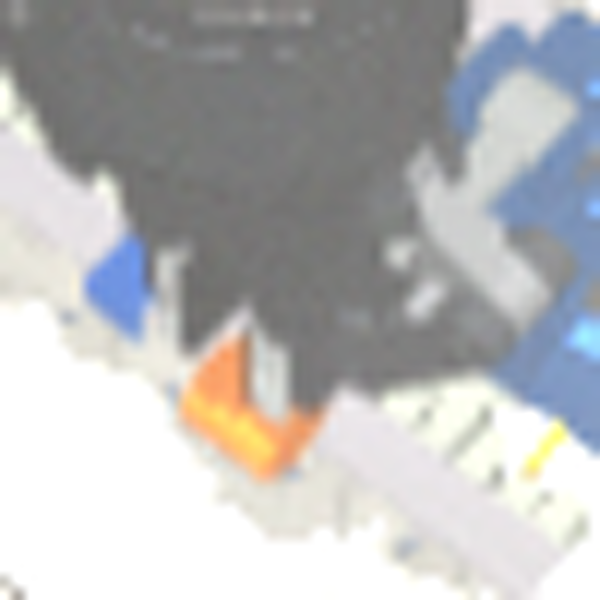

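```bash
python3 - <<'E'
from h import *
d=load('scene');K,D,M,c=cam(d)
def pr(p): return cv2.projectPoints(np.array([p],float),cv2.Rodrigues(M.T)[0],-M.T@c,K,D)[0][0,0].round(1)
print('sc2 tips seen (309,230),(331,245)')
for z in(.135,.15,.165,.18): print(z,pr((.456,-.2075-.0,z)),pr((.456,-.2575,z)))
print('sc4 strips ends ~ (314.5,254) (323,259.5)')
for z in(.049,.06,.07,.08,.09,.1): print(z,pr((.458,-.224,z)),pr((.458,-.239,z)),pr((.458,-.249,z)))
# depth points near TCP: list low gripper points
v,u=np.mgrid[225:275,300:350]
L=[(dep(d,a,b),a,b) for a,b in zip(u.ravel(),v.ravel())]
for p,a,b in L:
    if .445<p[0]<.5 and -.275<p[1]<-.19 and .055<p[2]<.13 and (b%2==0): print(a,b,p.round(3),d['frame'][b,a])
E
```

```text
sc2 tips seen (309,230),(331,245)
0.135 [308.5 242.1] [327.  254.3]
0.15 [308.3 238.8] [327.  251.1]
0.165 [308.1 235.4] [327.  247.8]
0.18 [307.9 231.8] [327.1 244.3]
sc4 strips ends ~ (314.5,254) (323,259.5)
0.049 [315.7 263. ] [320.9 266.5] [324.4 268.8]
0.06 [315.7 260.9] [320.9 264.4] [324.4 266.7]
0.07 [315.6 258.9] [320.8 262.5] [324.4 264.8]
0.08 [315.5 257. ] [320.8 260.5] [324.4 262.9]
0.09 [315.5 254.9] [320.8 258.5] [324.3 260.9]
0.1 [315.4 252.9] [320.7 256.5] [324.3 258.9]
317 244 [ 0.467 -0.222  0.126] [61 62 62]
318 244 [ 0.47  -0.223  0.124] [61 62 63]
312 246 [ 0.462 -0.212  0.113] [71 63 62]
313 246 [ 0.457 -0.219  0.129] [104 106 104]
314 246 [ 0.46  -0.219  0.125] [105 106 106]
315 246 [ 0.461 -0.221  0.124] [84 87 87]
316 246 [ 0.461 -0.224  0.128] [61 60 61]
317 246 [ 0.465 -0.223  0.121] [57 59 61]
318 246 [ 0.469 -0.223  0.115] [59 62 61]
312 248 [ 0.462 -0.211  0.102] [78 65 62]
313 248 [ 0.458 -0.218  0.116] [111 112 112]
314 248 [ 0.458 -0.22   0.119] [101 102 103]
315 248 [ 0.457 -0.224  0.125] [62 64 65]
316 248 [ 0.461 -0.223  0.117] [58 58 58]
317 248 
[... 2600 characters left out ...]
24   0.079] [ 67 101 150]
323 260 [ 0.463 -0.241  0.077] [ 79 105 142]
324 260 [ 0.464 -0.243  0.078] [ 57  91 143]
325 260 [ 0.468 -0.244  0.073] [ 56  88 139]
326 260 [ 0.471 -0.244  0.067] [ 85 104 138]
318 262 [ 0.457 -0.232  0.066] [ 90 111 142]
319 262 [ 0.455 -0.236  0.072] [ 66 111 173]
320 262 [ 0.456 -0.238  0.074] [ 56 121 197]
321 262 [ 0.457 -0.241  0.077] [ 57 128 209]
322 262 [ 0.459 -0.242  0.075] [ 57 124 202]
323 262 [ 0.461 -0.243  0.073] [ 57  90 146]
324 262 [ 0.464 -0.243  0.068] [ 60  91 139]
325 262 [ 0.468 -0.243  0.061] [104 122 142]
321 264 [ 0.455 -0.242  0.07 ] [ 79 114 168]
322 264 [ 0.456 -0.244  0.071] [ 75 102 147]
323 264 [ 0.46  -0.244  0.065] [ 93 105 122]
```

The depth readings around the fingers show the tips at z≈0.09, above the knob's top (0.077). They are about 42 mm higher than the reported TCP implies, and sc2 gives the same offset. I'll go by the cameras: open, lower about 42 mm with a check on force, then grip.

>>> send_rows([
  {"dx": 0, "dy": 0, "dz": 0, "rx": 0, "ry": 0, "rz": 0},
  {"dx": 0, "dy": 0, "dz": 0, "rx": 0, "ry": 0, "rz": 0},
  {"dx": 0, "dy": 0, "dz": 0, "rx": 0, "ry": 0, "rz": 0},
  {"dx": 0, "dy": 0, "dz": 0, "rx": 0, "ry": 0, "rz": 0},
  {"dx": 0, "dy": 0, "dz": 0, "rx": 0, "ry": 0, "rz": 0},
], jaw=50)

```text
clock: 4.42
tcp_pos: [0.4684, -0.2315, 0.0593]
orientation: [0.104, 3.139, -0.001]
contact_force: [-0.2, -0.3, 0.1]
grip_width: 0.0498
gripper_force: 0.0
```

>>> send_rows([
  {"dx": 0, "dy": 0, "dz": -5, "rx": 0, "ry": 0, "rz": 0},
  {"dx": -1, "dy": 0, "dz": -10, "rx": 0, "ry": 0, "rz": 0},
  {"dx": -2, "dy": 0, "dz": -15, "rx": 0, "ry": 0, "rz": 0},
  {"dx": -2, "dy": 0, "dz": -20, "rx": 0, "ry": 0, "rz": 0},
  {"dx": -2, "dy": 0, "dz": -20, "rx": 0, "ry": 0, "rz": 0},
])

```text
clock: 4.83
tcp_pos: [0.4656, -0.2311, 0.0382]
orientation: [-0.104, -3.139, -0.0]
contact_force: [0.6, 0.5, 0.3]
grip_width: 0.05
gripper_force: 0.0
```

```bash
python3 - <<'E'
from h import *
o=r.get_obs();print(o['clock'],o['joints'].round(3),o['tcp_pos'].round(4),o['contact_force'].round(2))
d=grab('scene')
for b in range(244,270,2):
  for a in range(304,336):
    p=dep(d,a,b);f=d['frame'][b,a].astype(int)
    if .445<p[0]<.463 and -.275<p[1]<-.19 and .03<p[2]<.12 and f[2]-f[0]<30: print(a,b,p.round(3),f)
E
```

```text
4.8333 [-0.291  0.609  0.835  2.095 -0.685  0.734  2.496] [ 0.4656 -0.2311  0.0382] [0.56 0.52 0.28]
304 244 [ 0.453 -0.197  0.119] [75 76 77]
305 244 [ 0.454 -0.199  0.12 ] [64 62 62]
305 246 [ 0.461 -0.191  0.091] [83 86 88]
306 246 [ 0.455 -0.2    0.111] [82 83 83]
307 246 [ 0.454 -0.204  0.118] [86 87 86]
308 246 [ 0.46  -0.202  0.105] [102 102 102]
309 246 [ 0.458 -0.206  0.112] [63 63 65]
310 246 [ 0.462 -0.206  0.107] [57 58 60]
305 248 [ 0.459 -0.193  0.087] [101 104 105]
306 248 [ 0.456 -0.199  0.098] [97 97 98]
307 248 [ 0.457 -0.201  0.099] [114 117 115]
308 248 [ 0.455 -0.206  0.107] [63 64 64]
309 248 [ 0.459 -0.205  0.101] [56 57 58]
310 248 [ 0.462 -0.206  0.097] [57 61 61]
306 250 [ 0.461 -0.194  0.076] [116 117 116]
307 250 [ 0.456 -0.201  0.091] [130 132 131]
308 250 [ 0.455 -0.205  0.098] [67 68 68]
309 250 [ 0.458 -0.205  0.092] [58 60 60]
310 250 [ 0.462 -0.205  0.086] [56 57 58]
307 252 [ 0.456 -0.201  0.081] [130 133 132]
308 252 [ 0.456 -0.204  0.085] [80 81 82]
309 252 [ 0.457 -0.206  0.085] [60 61 61]
310 252 [ 0.46  -0.207  0.081] [53 55 56]
308 254 [ 0.454
[... 628 characters left out ...]
]
330 264 [ 0.455 -0.267  0.1  ] [64 66 67]
331 264 [ 0.455 -0.269  0.104] [65 66 66]
325 266 [ 0.452 -0.256  0.083] [ 97 102 103]
326 266 [ 0.452 -0.258  0.086] [129 132 131]
327 266 [ 0.452 -0.261  0.088] [128 131 129]
328 266 [ 0.455 -0.262  0.085] [116 119 118]
329 266 [ 0.456 -0.263  0.085] [67 68 69]
330 266 [ 0.455 -0.267  0.091] [65 66 67]
331 266 [ 0.456 -0.269  0.093] [68 69 68]
332 266 [ 0.46  -0.269  0.086] [77 79 80]
326 268 [ 0.451 -0.259  0.077] [131 134 135]
327 268 [ 0.451 -0.261  0.08 ] [128 132 131]
328 268 [ 0.455 -0.262  0.075] [122 125 125]
329 268 [ 0.456 -0.264  0.075] [107 111 111]
330 268 [ 0.454 -0.267  0.082] [85 86 87]
331 268 [ 0.457 -0.269  0.08 ] [101 104 106]
```

>>> send_rows([
  {"dx": 1, "dy": 0, "dz": -6, "rx": 0, "ry": 0, "rz": 0},
  {"dx": 2, "dy": 0, "dz": -12, "rx": 0, "ry": 0, "rz": 0},
  {"dx": 2, "dy": 0, "dz": -18, "rx": 0, "ry": 0, "rz": 0},
  {"dx": 2, "dy": 0, "dz": -23, "rx": 0, "ry": 0, "rz": 0},
  {"dx": 2, "dy": 0, "dz": -23, "rx": 0, "ry": 0, "rz": 0},
])

```text
clock: 5.3
tcp_pos: [0.4678, -0.2311, 0.0152]
orientation: [-0.104, -3.139, -0.0]
contact_force: [0.5, 0.2, 0.0]
grip_width: 0.0498
gripper_force: 0.0
```

>>> send_rows([
  {"dx": 0, "dy": 0, "dz": 0, "rx": 0, "ry": 0, "rz": 0},
  {"dx": 0, "dy": 0, "dz": 0, "rx": 0, "ry": 0, "rz": 0},
  {"dx": 0, "dy": 0, "dz": 0, "rx": 0, "ry": 0, "rz": 0},
  {"dx": 0, "dy": 0, "dz": 0, "rx": 0, "ry": 0, "rz": 0},
  {"dx": 0, "dy": 0, "dz": 0, "rx": 0, "ry": 0, "rz": 0},
], jaw=15, newtons=40)

```text
clock: 5.72
tcp_pos: [0.4685, -0.2312, 0.0165]
orientation: [0.103, 3.139, 0.0]
contact_force: [-1.2, 0.3, 0.2]
grip_width: 0.0209
gripper_force: 43.2
```

>>> send_rows([
  {"dx": 0.8, "dy": -0.1, "dz": 11.4, "rx": 0, "ry": 0, "rz": 0},
  {"dx": 3.1, "dy": -0.2, "dz": 22.7, "rx": 0, "ry": 0, "rz": 0},
  {"dx": 6.9, "dy": -0.5, "dz": 33.5, "rx": 0, "ry": 0, "rz": 0},
  {"dx": 12.1, "dy": -0.8, "dz": 43.7, "rx": 0, "ry": 0, "rz": 0},
  {"dx": 18.7, "dy": -1.3, "dz": 53.1, "rx": 0, "ry": 0, "rz": 0},
])

```text
clock: 6.13
tcp_pos: [0.4862, -0.2321, 0.0704]
orientation: [-0.104, -3.139, -0.002]
contact_force: [-2.0, 0.6, -7.3]
grip_width: 0.0213
gripper_force: 39.4
```

>>> send_rows([
  {"dx": 7.7, "dy": -0.5, "dz": 8.5, "rx": 0, "ry": 0, "rz": 0},
  {"dx": 16.5, "dy": -1.1, "dz": 15.8, "rx": 0, "ry": 0, "rz": 0},
  {"dx": 26.2, "dy": -1.8, "dz": 21.9, "rx": 0, "ry": 0, "rz": 0},
  {"dx": 36.7, "dy": -2.5, "dz": 26.6, "rx": 0, "ry": 0, "rz": 0},
  {"dx": 49, "dy": -3.2, "dz": 30, "rx": 0, "ry": 0, "rz": 0},
])

```text
clock: 6.55
tcp_pos: [0.5356, -0.2355, 0.1004]
orientation: [-0.105, -3.138, -0.002]
contact_force: [-5.6, 2.4, -2.5]
grip_width: 0.0215
gripper_force: 39.2
```

```bash
python3 - <<'E'
from h import *
o=r.get_obs();print(o['clock'],o['joints'].round(3),o['tcp_pos'].round(4),o['contact_force'].round(2))
d=grab('scene')
cv2.imwrite('pics/sc5.png',cv2.resize(d['frame'][190:310,275:435],None,fx=5,fy=5,interpolation=cv2.INTER_CUBIC))
E
```

```text
6.55 [-0.34   0.619  0.907  1.908 -0.612  0.921  2.373] [ 0.5356 -0.2355  0.1004] [-5.58  2.38 -2.54]
```

View pics/sc5.png

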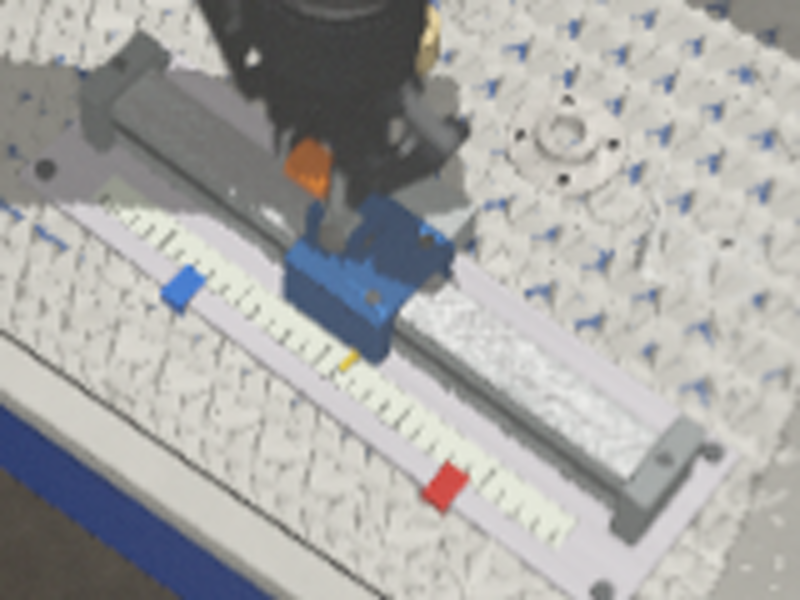

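sc5 shows the lever raised, with the knob at (310,165), the pointer still at (349,361) and the red tag at (446,488). Draw the carriage along −y of the rail.

>>> send_rows([
  {"dx": -0.5, "dy": -8, "dz": 0, "rx": 0, "ry": 0, "rz": 0},
  {"dx": -1.5, "dy": -22, "dz": 0, "rx": 0, "ry": 0, "rz": 0},
  {"dx": -2.7, "dy": -40, "dz": 0, "rx": 0, "ry": 0, "rz": 0},
  {"dx": -4, "dy": -60, "dz": 0, "rx": 0, "ry": 0, "rz": 0},
  {"dx": -4.8, "dy": -72, "dz": 0, "rx": 0, "ry": 0, "rz": 0},
])

```text
clock: 7.02
tcp_pos: [0.5325, -0.3097, 0.1006]
orientation: [0.104, 3.136, -0.002]
contact_force: [-0.5, 2.8, 4.2]
grip_width: 0.0212
gripper_force: 41.6
```

>>> send_rows([
  {"dx": 0, "dy": 0, "dz": 0, "rx": 0, "ry": 0, "rz": 0},
  {"dx": 0, "dy": 0, "dz": 0, "rx": 0, "ry": 0, "rz": 0},
])

```text
clock: 7.18
tcp_pos: [0.532, -0.3101, 0.1005]
orientation: [0.106, 3.137, -0.005]
contact_force: [-1.3, -1.5, 3.2]
grip_width: 0.0208
gripper_force: 42.4
```

```bash
python3 - <<'E'
from h import *
o=r.get_obs();print(o['clock'],o['tcp_pos'].round(4),o['contact_force'].round(2))
for n,(a,b,c,e) in dict(scene=(255,300,335,395),top=(220,260,385,440)).items():
    d=grab(n); cv2.imwrite(f'pics/{n}6.png',cv2.resize(d['frame'][a:b,c:e],None,fx=10,fy=10,interpolation=cv2.INTER_CUBIC))
a=cv2.imread('pics/scene6.png');b=cv2.imread('pics/top6.png');
m=np.zeros((600,800,3),np.uint8)
a=cv2.resize(a,None,fx=.66,fy=.66);b=cv2.resize(b,None,fx=.66,fy=.66)
m[:a.shape[0],:a.shape[1]]=a;m[300:300+b.shape[0],400:400+b.shape[1]]=b;cv2.imwrite('pics/both6.png',m)
E
```

```text
7.1833 [ 0.532  -0.3101  0.1005] [-1.35 -1.52  3.15]
```

View pics/both6.png

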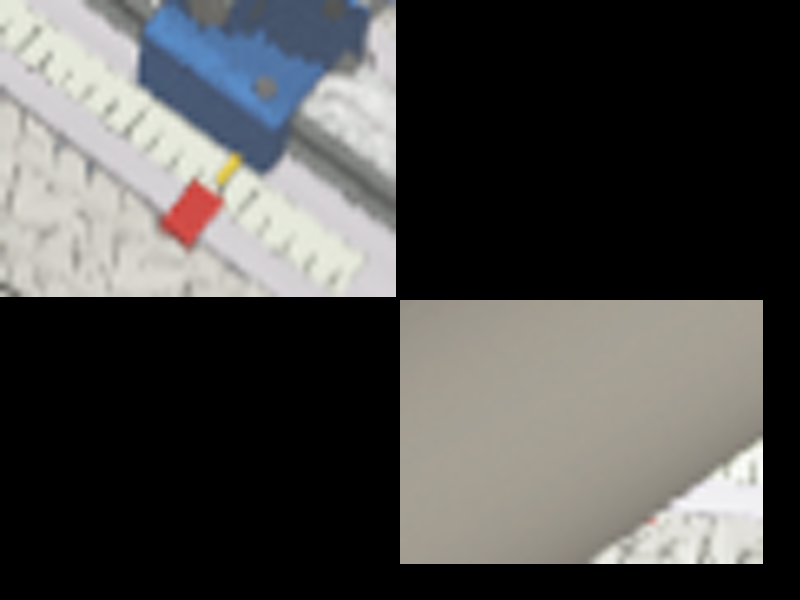

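The scene crop shows the yellow pointer (229,169) just short of or at the middle of the red tag (192,214). Now to compute the offset.

```bash
cat > off.py <<'E'
from h import *
def off(d,win=(255,300,335,395)):
    a,b,c,e=win
    f=cv2.resize(d['frame'],None,fx=8,fy=8,interpolation=cv2.INTER_CUBIC).astype(int)
    B,G,Rr=f[...,0],f[...,1],f[...,2];M=np.zeros(B.shape,bool);M[a*8:b*8,c*8:e*8]=1
    out={}
    for n,k,z in(('red',(Rr-G>90)&(Rr-B>90)&(G<110),.015),('yel',(Rr-B>80)&(G-B>60)&(Rr-G<70),.018)):
        v,u=np.where(k&M); u=(u.mean()+.5)/8-.5; v=(v.mean()+.5)/8-.5
        out[n]=onz(d,u,v,z); print(n,k[M].sum()/64,round(u,2),round(v,2),out[n].round(4))
    w=out['yel']-out['red']
    for th in(-.064,-.067,-.071): print(th,'pointer minus tag along rail y (mm)',(1000*(w[:2]@[-np.sin(th),np.cos(th)])).round(2))
if __name__=='__main__':
    d=load('scene');off(d)
    c=lambda x,y:(335+(x+.5)/6.6-.5,255+(y+.5)/6.6-.5)
    w=onz(d,*c(229.5,169),.018)-onz(d,*c(192.5,214),.015);print('manual',1000*(w[:2]@[.067,.998]))
    # rail yaw from scale graduation/plate edge seen in first scene picture: end blocks
E
python3 off.py
python3 - <<'E'
from off import *
import h
d=np.load('pics/top.npy',allow_pickle=True)
E
```

```text
red 41.84375 363.57 286.78 [ 0.4885 -0.3406  0.015 ]
yel 6.9375 369.12 280.17 [ 0.509  -0.3424  0.018 ]
-0.064 pointer minus tag along rail y (mm) -0.47
-0.067 pointer minus tag along rail y (mm) -0.41
-0.071 pointer minus tag along rail y (mm) -0.33
manual -0.19071715384268434
```

```bash
python3 - <<'E'
from off import *
s=load('scene');s['frame']=cv2.imread('pics/scene0.png');print('scene0');off(s,(255,300,335,395))
t=load('top');t['frame']=cv2.imread('pics/top0.png');print('top0');off(t,(225,260,387,440))
f=t['frame']
print(f[233:243,388:396].tolist())
E
```

```text
scene0
red 41.078125 363.6 286.74 [ 0.4887 -0.3406  0.015 ]
yel 5.8125 344.83 261.94 [ 0.5138 -0.2691  0.018 ]
-0.064 pointer minus tag along rail y (mm) 72.98
-0.067 pointer minus tag along rail y (mm) 73.05
-0.071 pointer minus tag along rail y (mm) 73.13
top0
red 33.1875 420.11 248.95 [ 0.4912 -0.3402  0.015 ]
yel 6.296875 391.32 237.84 [ 0.516 -0.27   0.018]
-0.064 pointer minus tag along rail y (mm) 71.69
-0.067 pointer minus tag along rail y (mm) 71.75
-0.071 pointer minus tag along rail y (mm) 71.83
[[[164, 120, 97], [176, 126, 99], [190, 132, 100], [190, 132, 100], [190, 131, 99], [199, 136, 100], [203, 139, 101], [212, 142, 102]], [[132, 106, 94], [135, 107, 94], [139, 110, 95], [138, 109, 95], [137, 108, 94], [136, 108, 95], [140, 110, 96], [142, 111, 95]], [[157, 138, 122], [147, 129, 114], [127, 105, 94], [127, 105, 94], [125, 104, 93], [126, 104, 93], [126, 104, 93], [126, 104, 93]], [[239, 244, 242], [239, 244, 242], [223, 234, 231], [109, 177, 197], [121, 213, 229], [189, 206, 199], [213, 215, 204], [187, 181, 166]], [[243, 246, 245], [243, 246, 245], [231, 241, 240], [96, 196, 220], [138, 230, 242], [225, 235, 232], [241, 245, 244], [240, 244, 243]], [[243, 246, 245], [243, 246, 245], [230, 242, 241], [92, 204, 226], [172, 239, 245], [242, 245, 244], [243, 246, 245], [243, 246, 245]], [[240, 245, 243], [235, 242, 240], [231, 243, 242], [92, 216, 235], [177, 240, 245], [243, 246, 245], [243, 246, 245], [243, 246, 245]], [[237, 243, 241], [221, 230, 226], [231, 242, 242], [131, 219, 230], [189, 239, 242], [229, 237, 234], [235, 242, 239], [243, 246, 245]], [[236, 242, 240], [218, 227, 223], [242, 246, 245], [238, 245, 244], [232, 242, 241], [218, 227, 223], [242, 245, 244], [243, 246, 245]], [[236, 242, 240], [217, 227, 223], [243, 246, 245], [243, 246, 245], [236, 242, 241], [217, 226, 222], [243, 246, 245], [243, 246, 245]]]
```

>>> send_rows([
  {"dx": 0, "dy": 0.5, "dz": 0, "rx": 0, "ry": 0, "rz": 0},
  {"dx": 0.1, "dy": 1, "dz": 0, "rx": 0, "ry": 0, "rz": 0},
  {"dx": 0.1, "dy": 1, "dz": 0, "rx": 0, "ry": 0, "rz": 0},
  {"dx": 0.1, "dy": 1, "dz": 0, "rx": 0, "ry": 0, "rz": 0},
])

```text
clock: 7.62
tcp_pos: [0.5321, -0.3071, 0.1005]
orientation: [0.103, 3.138, -0.002]
contact_force: [-1.8, -1.5, 6.1]
grip_width: 0.0212
gripper_force: 42.8
```

```bash
python3 - <<'E'
from off import *
o=r.get_obs();print(o['clock'],o['tcp_pos'].round(4),o['contact_force'].round(2)); off(grab('scene'))
E
```

```text
7.6167 [ 0.5321 -0.3071  0.1005] [-1.77 -1.49  6.06]
red 41.75 363.57 286.78 [ 0.4885 -0.3406  0.015 ]
yel 7.09375 368.14 279.28 [ 0.5095 -0.3393  0.018 ]
-0.064 pointer minus tag along rail y (mm) 2.67
-0.067 pointer minus tag along rail y (mm) 2.73
-0.071 pointer minus tag along rail y (mm) 2.81
```

>>> send_rows([
  {"dx": 0, "dy": -1, "dz": 0, "rx": 0, "ry": 0, "rz": 0},
  {"dx": -0.1, "dy": -2, "dz": 0, "rx": 0, "ry": 0, "rz": 0},
  {"dx": -0.1, "dy": -2, "dz": 0, "rx": 0, "ry": 0, "rz": 0},
  {"dx": -0.1, "dy": -2, "dz": 0, "rx": 0, "ry": 0, "rz": 0},
  {"dx": -0.1, "dy": -2, "dz": 0, "rx": 0, "ry": 0, "rz": 0},
])

```text
clock: 8.08
tcp_pos: [0.5321, -0.3077, 0.1004]
orientation: [0.102, 3.138, 0.002]
contact_force: [-2.3, 1.1, 8.7]
grip_width: 0.0216
gripper_force: 43.2
```

```bash
python3 - <<'E'
from off import *
o=r.get_obs();print(o['clock'],o['tcp_pos'].round(4),o['contact_force'].round(2)); off(grab('scene'))
E
```

```text
8.0833 [ 0.5321 -0.3077  0.1004] [-2.28  1.08  8.75]
red 41.78125 363.57 286.78 [ 0.4885 -0.3406  0.015 ]
yel 7.25 368.25 279.51 [ 0.5092 -0.3398  0.018 ]
-0.064 pointer minus tag along rail y (mm) 2.12
-0.067 pointer minus tag along rail y (mm) 2.18
-0.071 pointer minus tag along rail y (mm) 2.26
```

>>> send_rows([
  {"dx": -11, "dy": 0.2, "dz": -3.2, "rx": 0, "ry": 0, "rz": 0},
  {"dx": -21.5, "dy": 0.5, "dz": -7.9, "rx": 0, "ry": 0, "rz": 0},
  {"dx": -31, "dy": 0.7, "dz": -14, "rx": 0, "ry": 0, "rz": 0},
  {"dx": -31, "dy": 0.7, "dz": -14, "rx": 0, "ry": 0, "rz": 0},
  {"dx": -31, "dy": 0.7, "dz": -14, "rx": 0, "ry": 0, "rz": 0},
])

```text
clock: 8.55
tcp_pos: [0.501, -0.3069, 0.0858]
orientation: [0.102, 3.139, 0.002]
contact_force: [-0.3, 1.8, 5.0]
grip_width: 0.0212
gripper_force: 45.7
```

```bash
python3 - <<'E'
from off import *
o=r.get_obs();print(o['clock'],o['tcp_pos'].round(4),o['contact_force'].round(2)); off(grab('scene'))
E
```

```text
8.55 [ 0.501  -0.3069  0.0858] [-0.3   1.78  4.97]
red 42.078125 363.56 286.79 [ 0.4885 -0.3406  0.015 ]
yel 6.59375 368.66 279.81 [ 0.5091 -0.341   0.018 ]
-0.064 pointer minus tag along rail y (mm) 0.9
-0.067 pointer minus tag along rail y (mm) 0.96
-0.071 pointer minus tag along rail y (mm) 1.04
```

>>> send_rows([
  {"dx": -8.8, "dy": 0.2, "dz": -7.3, "rx": 0, "ry": 0, "rz": 0},
  {"dx": -16.6, "dy": 0.8, "dz": -15.8, "rx": 0, "ry": 0, "rz": 0},
  {"dx": -23.1, "dy": 1.3, "dz": -25.2, "rx": 0, "ry": 0, "rz": 0},
  {"dx": -28.3, "dy": 1.6, "dz": -35.4, "rx": 0, "ry": 0, "rz": 0},
  {"dx": -32.1, "dy": 1.9, "dz": -46.2, "rx": 0, "ry": 0, "rz": 0},
])

```text
clock: 9.02
tcp_pos: [0.4697, -0.3064, 0.0402]
orientation: [0.103, 3.137, -0.001]
contact_force: [-0.1, 1.9, 10.8]
grip_width: 0.0214
gripper_force: 51.2
```

>>> send_rows([
  {"dx": -2.3, "dy": 0.1, "dz": -11.4, "rx": 0, "ry": 0, "rz": 0},
  {"dx": -3.1, "dy": 0.2, "dz": -22.7, "rx": 0, "ry": 0, "rz": 0},
  {"dx": -3.1, "dy": 0.2, "dz": -24, "rx": 0, "ry": 0, "rz": 0},
  {"dx": -3.1, "dy": 0.2, "dz": -25, "rx": 0, "ry": 0, "rz": 0},
  {"dx": -3.1, "dy": 0.2, "dz": -25, "rx": 0, "ry": 0, "rz": 0},
])

```text
clock: 9.43
tcp_pos: [0.4662, -0.3061, 0.0147]
orientation: [0.103, 3.139, -0.001]
contact_force: [0.5, -0.1, 2.8]
grip_width: 0.0211
gripper_force: 52.1
```

```bash
python3 - <<'E'
from off import *
o=r.get_obs();print(o['clock'],o['tcp_pos'].round(4),o['contact_force'].round(2)); off(grab('scene'))
E
```

```text
9.4333 [ 0.4662 -0.3061  0.0147] [ 0.5  -0.11  2.84]
red 0.0 nan nan [nan nan nan]
yel 0.0 nan nan [nan nan nan]
-0.064 pointer minus tag along rail y (mm) nan
-0.067 pointer minus tag along rail y (mm) nan
-0.071 pointer minus tag along rail y (mm) nanoff.py:8: RuntimeWarning: Mean of empty slice.
  v,u=np.where(k&M); u=(u.mean()+.5)/8-.5; v=(v.mean()+.5)/8-.5
  ret = ret.dtype.type(ret / rcount)
```

>>> send_rows([
  {"dx": 0, "dy": 0, "dz": 0, "rx": 0, "ry": 0, "rz": 0},
  {"dx": 0, "dy": 0, "dz": 0, "rx": 0, "ry": 0, "rz": 0},
  {"dx": 0, "dy": 0, "dz": 0, "rx": 0, "ry": 0, "rz": 0},
  {"dx": 0, "dy": 0, "dz": 0, "rx": 0, "ry": 0, "rz": 0},
  {"dx": 0, "dy": 0, "dz": 0, "rx": 0, "ry": 0, "rz": 0},
], jaw=50)

```text
clock: 9.9
tcp_pos: [0.4649, -0.3059, 0.0141]
orientation: [0.104, 3.14, -0.0]
contact_force: [-0.3, 0.4, -0.7]
grip_width: 0.0499
gripper_force: 0.0
```

>>> send_rows([
  {"dx": 0, "dy": 0, "dz": 12, "rx": 0, "ry": 0, "rz": 0},
  {"dx": 0, "dy": 0, "dz": 30, "rx": 0, "ry": 0, "rz": 0},
  {"dx": 0, "dy": 0, "dz": 55, "rx": 0, "ry": 0, "rz": 0},
  {"dx": 0, "dy": 0, "dz": 85, "rx": 0, "ry": 0, "rz": 0},
  {"dx": -2, "dy": 5, "dz": 115, "rx": 0, "ry": 0, "rz": 0},
])

```text
clock: 10.32
tcp_pos: [0.4626, -0.302, 0.1312]
orientation: [0.106, 3.14, -0.002]
contact_force: [1.1, -0.6, 1.5]
grip_width: 0.0502
gripper_force: 0.0
```

>>> send_rows([
  {"dx": 0, "dy": 25, "dz": 20, "rx": 0, "ry": 0, "rz": 0},
  {"dx": -5, "dy": 55, "dz": 40, "rx": 0, "ry": 0, "rz": 0},
  {"dx": -10, "dy": 85, "dz": 65, "rx": 0, "ry": 0, "rz": 0},
  {"dx": -15, "dy": 115, "dz": 90, "rx": 0, "ry": 0, "rz": 0},
  {"dx": -20, "dy": 140, "dz": 110, "rx": 0, "ry": 0, "rz": 0},
])

```text
clock: 10.73
tcp_pos: [0.4441, -0.1659, 0.2362]
orientation: [0.104, 3.139, 0.0]
contact_force: [-0.4, 0.6, 1.3]
grip_width: 0.0503
gripper_force: 0.0
```

```bash
python3 - <<'E'
from off import *
o=r.get_obs();print(o['clock'],o['joints'].round(3),o['tcp_pos'].round(4),o['contact_force'].round(2)); d=grab('scene')
t=grab('top')
m=np.zeros((600,800,3),np.uint8)
a=cv2.resize(d['frame'][200:310,275:435],None,fx=4,fy=4,interpolation=cv2.INTER_CUBIC)[:440,:640]
b=cv2.resize(t['frame'][215:265,355:465],None,fx=3,fy=3,interpolation=cv2.INTER_CUBIC)
m[:440,:640]=a;m[445:595,:330]=b;cv2.imwrite('pics/both7.png',m)
try: off(d)
except Exception as e:print(e)
try: off(t,(225,260,387,440))
except Exception as e:print(e)
E
```

```text
10.7333 [-0.871  0.225  1.29   2.029 -0.248  1.061  2.039] [ 0.4441 -0.1659  0.2362] [-0.42  0.55  1.33]
red 41.484375 363.56 286.79 [ 0.4885 -0.3406  0.015 ]
yel 6.734375 368.69 280.12 [ 0.5085 -0.3415  0.018 ]
-0.064 pointer minus tag along rail y (mm) 0.39
-0.067 pointer minus tag along rail y (mm) 0.45
-0.071 pointer minus tag along rail y (mm) 0.53
red 35.890625 420.14 248.98 [ 0.4911 -0.3403  0.015 ]
yel 7.0 421.32 241.46 [ 0.5092 -0.3428  0.018 ]
-0.064 pointer minus tag along rail y (mm) -1.31
-0.067 pointer minus tag along rail y (mm) -1.25
-0.071 pointer minus tag along rail y (mm) -1.18
```

View pics/both7.png

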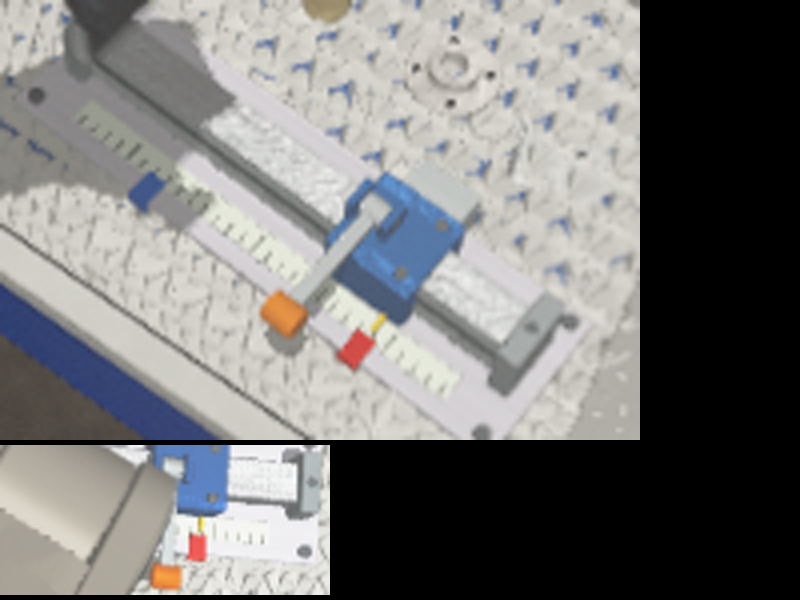

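The picture shows the lever down, with the knob at (284,313), and the pointer at (379,323) in line with the red tag's middle. The two cameras give +0.4 and −1.2 mm, and the arm is clear of everything. Handing in.

```bash
python3 -c "
from bench import r
print(r.hand_in())"
```

```text
the job is handed in; nothing more can be done
None
```

The job is handed in: I unlocked the carriage, slid it until the pointer stood at the middle of the red tag (cameras read +0.4 and −1.2 mm), and locked the lever down again, with the arm clear at 10.7 s.

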